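# Roll the glass canister to the dispenser and brake it under the spout

## Task

Push the heavy, free-rolling canister carriage along its rail towards the red dispenser and let go of it before its push plate passes the short gate post; from there on do not touch it, but slow it with the hand-brake plunger alone so that the open canister comes to rest centred under the dispenser's spout, without running into the end stop. Then let the brake plunger come up again, and leave the clay bowl where it stands.

Things in the scene. Friction and masses are not known exactly. Their poses are not given: they have to be found in the camera images.
- rail: Fixed straight rail unit: aluminium base strip 130 mm wide, 1020 mm long, two steel rods. Origin on the shelf (z = 0) on the rail's centre line; y runs along the rail, z up, x away from the robot (yaw within 0.06 rad). The carriage rolls level towards -y; every y given here is in this frame. A wire guard 120 mm high stands at x = -110 mm from y = -130 to -430 mm.
- carriage: Steel carriage, slides only along rail y. Origin on the centre line at shelf height below the rear (+y) face of its push plate; axes as the rail's. Starts at rest at y 0.28 to 0.34 (0.34 is its rear limit). Deck reaches 190 mm ahead. Nominal 2.0 kg with canister (hidden, 0.6 to 1.5 times); rolling drag 0.45 N per m/s plus 0.015 N: coasts far, time constant about 4.5 s.
- push_point (a point): Point on the rear (+y) face of the carriage's upright push plate, centred, 150 mm above the shelf: push here towards rail -y. The plate is 90 mm wide (x), 8 mm thick, from 45 to 185 mm above the shelf, free behind and above.
- canister_mouth (a point): Centre of the open mouth of the square glass canister (76 mm square, mouth 169 mm above the shelf) clamped on the carriage, 120 mm ahead of (-y from) the carriage origin.
- gate (a point): Point on the rail's centre line at y = 0.14, 150 mm above the shelf, level with the short gate post (steel, 125 mm high with a ball top, at x = +75 mm). The robot must not touch the carriage once the push plate's rear face (the carriage origin) is past this point.
- end_stop (a point): Bumper face of the end stop on the rail's centre line, y = -0.41, 60 mm above the shelf. The deck's front, 190 mm ahead of the carriage origin, must not reach it (carriage y = -0.22).
- dispenser: Red plastic press-button dispenser, fixed, on the far side of the rail, 240 mm high, column 62 mm across at x = +125 mm, an arm holds its spout over the rail. Origin on the rail's centre line at shelf height below the spout, axes as the rail's; at rail y -0.29 to -0.17, so the carriage's y must end at -0.17 to -0.05.
- spout (a point): Lower end of the dispenser's spout, over the rail's centre line, 190 mm above the shelf: the mark. The canister's mouth must stop straight below it.
- brake_strip (a point): Middle of the carriage's brake strip: a steel bar 24 mm wide, 420 mm long along y, top (this point) 57 mm above the shelf, at x = -68 mm, level with the push plate, so 210 mm ahead of it and 210 mm behind. It lies under the brake shoe (fixed at rail y = -40 mm) for carriage y from 0.16 down to the stop; press the brake only then.
- brake_top (a point): Centre of the top face of the black hand-brake plunger, round, 50 mm across, 205 mm above the shelf when up, on a white column on the robot's side of the rail (rail x = -125 mm, y = -40 mm). Pressed straight down from above; this point moves with it.
- brake (a joint): Depth of the brake plunger in m, 0 up to 0.040 fully down; springs back (200 N/m, about 0.5 N to start, 11 N fully down). From 0.005 on its rubber shoe bears on the brake strip: shoe force 0.3 N + 60 N/m x (depth - 0.005), friction coefficient about 0.6. Fully down it slows a nominal carriage by about 0.7 m/s2, a heavy one less.
- bowl: Clay bowl, 120 mm across, 55 mm high, standing on the shelf between the robot and the rail, on the robot's left; not part of the job. Origin under its centre.
There are look-alikes about, which are no part of the job. Several things have the shape of the dispenser; the one meant has the colours described above.

How it is judged:
By the outcome, as a careful person would: the job done as asked, in the order asked, and still so for the second after the job is handed in, with the robot touching nothing.
It also fails if it takes over 35 s, if anything falls off the work surface, if the arm or the gripper's body presses on something with over 40 N, if the wrist force passes 120 N, or if a joint passes its speed limit or range.

## Robot

A 7-joint arm with a two-finger parallel gripper is mounted at the origin on the work surface. World frame = base frame: x ahead of the robot, y to its left, z up, the work surface at z = 0. Lengths are in m, angles in rad, forces in N, time in s.
With the tool pointing down it reaches from about 0.35 to 0.9 m from the base axis. Payload 8.1 kg.
Tool frame: the origin (TCP) lies at the very end of the fingers, on their centre line; the grasp point (between the pads) lies manip.pinch_z behind it (manip.pinch_z is the distance from the TCP to the grasp point, in m); z points along the fingers, y is the line along which they close (so a half turn about z gives the same grasp; the last joint's range is limited). The gripper opens to 92 mm and grips with 3 to 60 N. Pads are 19 mm wide; open, the fingers measure 130 mm over their backs; the gripper's body (75 mm by 190 mm) begins 47 mm behind the grasp point.
Start: joints at [1.232, 0.434, 0.025, 1.573, -0.012, 1.134, -0.075], TCP at [0.146, -0.608, 0.227] pointing down, gripper open.
Joint ranges: [-2.62, 2.62], [-0.44, 2.09], [-1.27, 1.32], [0.08, 2.57], [-1.32, 4.46], [0.12, 2], [-2.74, 2.74]. Speed limits (rad/s): [2.22, 2.22, 3.01, 3.01, 3.14, 3.14, 3.14].

## Interface

Orientations are given as a unit quaternion [x, y, z, w].
In Python, from cell import manip, cams, finder gives the robot as it stands.
- The arm moves only by the tool apply_moves, never from a script. Its argument "rows" is a list of rows, each a list of 2 entries, a list of its own where there are three numbers: the shift along the tool's x, y, z in mm, then the turn about the tool's z in degrees. A call has 1 to 20 rows; each row is the pose to reach, as a shift and turn from the pose commanded when the call began, along the tool's axes at that moment; what a row does not reach only later rows make up. A row lasts 1/10 s, in which the tool goes at most 50 mm and 8.59 degrees, less where a joint would pass 70% of its speed; a pose out of reach is approached as far as the arm can. A call with a gripper value outside its range is refused whole. "grip" is the closure, from 0 (fully open) to 1 (shut), set as the call begins (left out, the last holds). The fingers move at their own pace and stop on an object; "grip_force" is the grip in N (left out, the last holds). Time passes only in rows, so rows that repeat a pose let the fingers close. It gives the time, the measured TCP pose, the force, the opening and the grip force at its end, in the units of the state.
- manip.get_obs(): the state, without advancing time (a new reading comes with each control period).
- cams.snapshot(name): name is "scene" or "top" or "wrist"; returns the picture (480x640x3 uint8, red, green, blue); there is no depth.
- cams.camera_params(name): a dict with "camera_matrix" (3x3 intrinsics, pixels), "k1" (the pictures are not rectified: a ray, as slopes to the right and down, at radius r is drawn at 1 + k1 r^2 times it, then the intrinsics apply), "rvec" (rotation vector, rad) and "tvec" (3), from world to camera coordinates, as OpenCV has them. Camera axes: x right, y down, z forward; pixel columns grow to the right and rows downward; lengths in m; the calibration is good to about 2 mm. A picture is of the moment at which its call begins: read the wrist's pose just before it. camera_params takes no time and is no camera call; for the wrist camera it gives the pose at the moment of the call.
- manip.finish_job(): hands the job in; it is judged then, once.
Trained networks look in the newest picture that a camera, given by its name, has taken for a name from the list of things; names that differ only in an ending like _2 or _b are one class to them, and where a whole thing is asked for, a point or a joint stands for the part that bears it (a point fixed in the world has none). Each returns a list of dicts, best first, with "p" (0 to 1); they miss things now and then, are a little off and sometimes report something else, mostly with a low value. They report only what shows in the picture. A call takes as long as a camera call. They do not tell look-alikes from the thing itself.
- finder.find_in(camera, target): "location" ([x, y, z] in m, in world coordinates, good to about 4 mm: the middle of the surface that is visible of it).
- finder.silhouettes(camera, target): "pixels" (480x640 bool, what is visible of it).
The state is a dict: "t": time; "joint_pos": joint angles; "qvel": joint speeds; "joint_torque": joint torques, N m; "ee_pos": TCP position; "tool_rot": TCP orientation; "ft_force": force on the tool from outside, world axes, zero at the start; "wrist_torque": the same for the moment, N m; "finger_gap": opening from 0.0 (shut) to 1.0 (fully open); "grasp_force": force on a finger pad.
Only numpy, scipy, OpenCV 4.12 (cv2) and the standard library are available. Lean on these libraries where they do the work, as an engineer would, in place of code of your own. Each camera call takes 0.05 s, during which the arm holds its last target. There are 200 camera calls.

## Working session

There is one attempt and no reset: what is moved stays moved. The work goes in short steps, Python scripts to look and compute and a tool call to move; the robot and the scene stay as the last step left them, time stands still between calls to the robot, and variables do not carry over. Pictures are saved under pics/ and viewed, at most 10 in all, crops included, and the job is handed in when it is done.

Besides the shell and the picture viewer there is one more tool, called after "Call:" as name(argument=value, ...) on one line, values as JSON. apply_moves: Moves the arm, as the interface text tells. Its arguments: {"type":"object","properties":{"rows":{"type":"array","items":{"type":"array"}},"grip":{"type":"number"},"grip_force":{"type":"number"}},"required":["rows"]}

```bash
mkdir -p pics; ls
python3 - <<'E'
from cell import manip,cams,finder
import cv2,numpy as np
ims=[]
for c in ("scene","top"):
    im=cams.snapshot(c); cv2.imwrite(f"pics/{c}0.png",im[:,:,::-1])
    for t in ["rail","push_point","carriage","canister_mouth","gate","end_stop","dispenser","spout","brake_strip","brake_top","bowl"]:
        try:
            r=finder.find_in(c,t)
            print(c,t,[(np.round(d["location"],4).tolist(),round(d["p"],2)) for d in r[:4]])
        except Exception as e: print(c,t,"ERR",e)
o=manip.get_obs(); print(o, manip.pinch_z)
E
```

```text
pics
scene rail [([0.5776, -0.0486, 0.0302], 0.84)]
scene push_point []
scene carriage [([0.5611, 0.1519, 0.0684], 0.86), ([0.5777, -0.0519, 0.0283], 0.38)]
scene canister_mouth [([0.5619, 0.1499, 0.0709], 0.92)]
scene gate [([0.5751, -0.0494, 0.0241], 0.83)]
scene end_stop [([0.576, -0.0495, 0.029], 0.95), ([0.5599, 0.1528, 0.0752], 0.39)]
scene dispenser [([0.609, -0.64, 0.1905], 0.64), ([0.3901, 0.1526, 0.1746], 0.63), ([0.3942, -0.3332, 0.181], 0.6), ([0.7272, -0.2654, 0.2137], 0.59)]
scene spout [([0.7285, -0.2665, 0.2163], 0.88), ([0.6084, -0.6382, 0.1918], 0.86), ([0.5623, 0.149, 0.0713], 0.72), ([0.3958, -0.3356, 0.1794], 0.61)]
scene brake_strip [([0.5611, 0.1543, 0.0687], 0.61)]
scene brake_top [([0.4698, -0.1109, 0.2023], 0.88)]
scene bowl [([0.3207, 0.3762, 0.0246], 0.9)]
top rail []
top push_point [([0.5312, 0.1553, 0.0533], 0.96)]
top carriage [([0.5328, 0.1575, 0.061], 0.9), ([0.6925, -0.2631, 0.2168], 0.72)]
top canister_mouth [([0.5346, 0.1563, 0.0612], 0.7)]
top gate [([0.5616, -0.0458, 0.031], 0.68)]
top end_stop [([0.5606, -0.0413, 0.0305], 0.77), ([0.4591, -0.105
[... 582 characters left out ...]
569,  0.02499443,  1.57315521, -0.01161551,
        1.13400582, -0.07508967]), 'qvel': array([-7.24050609e-05, -9.40291506e-04, -1.51016019e-04,  8.94616569e-04,
        1.61209640e-03, -4.59573078e-04,  1.31364006e-03]), 'joint_torque': array([-4.32359384e-04, -6.67673206e+01,  9.83782411e-01, -3.14820242e+01,
       -6.07843325e-02,  3.27508023e-02, -1.61761506e-05]), 'ee_pos': array([ 0.14601878, -0.60773975,  0.22676181]), 'tool_rot': array([9.93060998e-01, 1.17600397e-01, 1.01043135e-05, 3.93108985e-05]), 'ft_force': array([ 0.29833537, -0.25456493,  0.59048326]), 'wrist_torque': array([ 0.02400316, -0.03521821, -0.03834987]), 'grasp_force': 0.0, 'finger_gap': 0.9999487274914883} 0.0188
```

View pictures.

View pics/scene0.png

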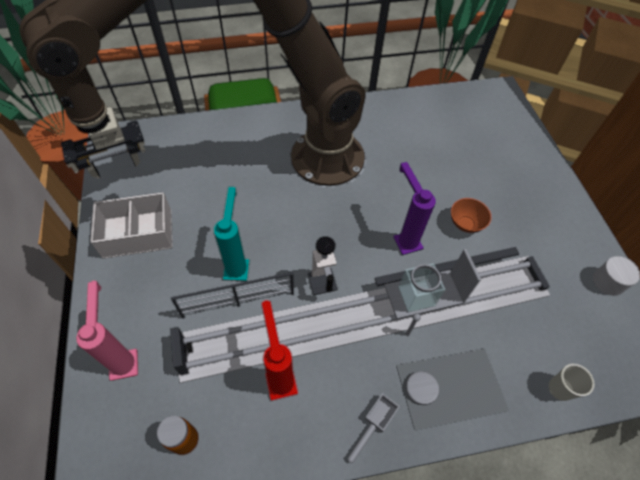

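View pics/top0.png

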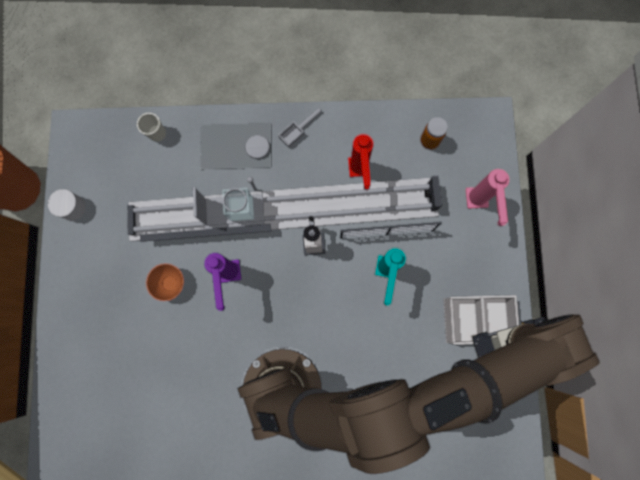

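Candidates for the red dispenser, as (column, row):

| Colour | Scene picture | Top picture |
|---|---|---|
| red | (280,370) | (361,145) |
| pink | (108,350) | (490,190) |
| teal | (232,255) | (392,262) |
| purple | (415,220) | (222,268) |

The red one is meant, and it is the only one whose arm reaches over the rail. The carriage is at top (237,203), its push plate at top (199,207), the brake plunger at top (312,233), and the gate post at about top (252,184).

Run:
```python
import cv2
a=cv2.imread("pics/top0.png")[130:265,120:450]; cv2.imwrite("pics/c1.png",cv2.resize(a,None,fx=2.4,fy=2.4,interpolation=cv2.INTER_CUBIC))
a=cv2.imread("pics/scene0.png")[210:410,160:560]; cv2.imwrite("pics/c2.png",cv2.resize(a,None,fx=2,fy=2,interpolation=cv2.INTER_CUBIC))
```

```text
(no output)
```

View pics/c1.png

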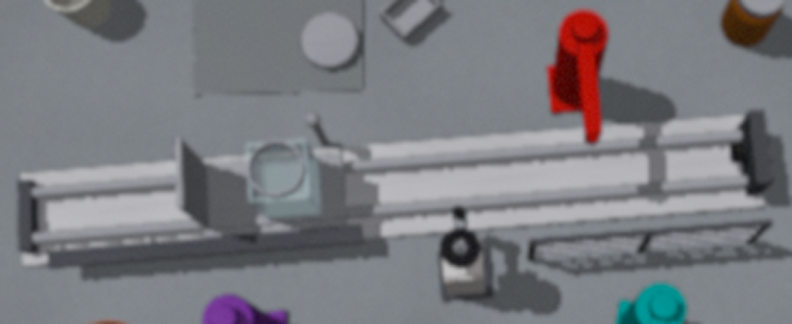

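View pics/c2.png

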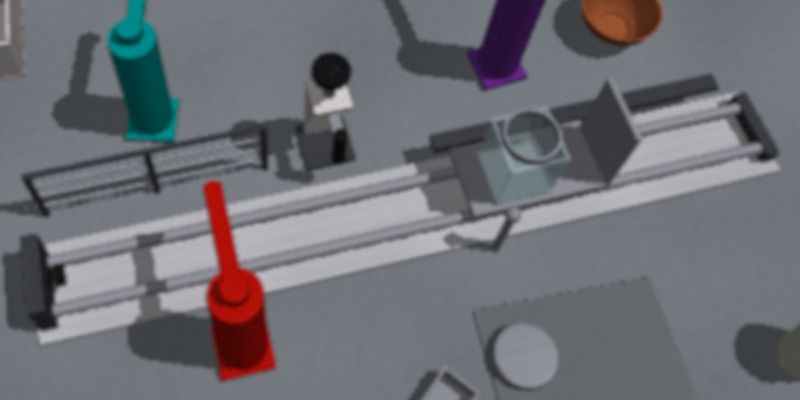

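The crops show the following:

| Feature | Top picture | Scene picture |
|---|---|---|
| red spout tip | (367,187.5) | (266.5,303) |
| gate ball | (249.5,180) | (417,317) |
| plunger top | (312,233) | (325.5,245) |
| push plate top edge | (195,188) to (196,216) | (466,251) to (479,280) |

Red is confirmed. Next I fit the poses.

```bash
cat > h.py <<'E'
import numpy as np, cv2
from cell import manip,cams,finder
P={c:cams.camera_params(c) for c in("top","scene")}
def proj(c,X):
    p=P[c]; R=cv2.Rodrigues(np.array(p["rvec"],float))[0]; K=np.array(p["camera_matrix"])
    Y=np.atleast_2d(X)@R.T+np.ravel(p["tvec"]); s=Y[:,:2]/Y[:,2:]; s=s*(1+p["k1"]*(s**2).sum(1,keepdims=True))
    return s@K[:2,:2].T+K[:2,2]
def r2w(q,X):   # rail->world, q=(x,y,yaw)
    X=np.atleast_2d(np.array(X,float)); c,s=np.cos(q[2]),np.sin(q[2])
    return np.c_[q[0]+c*X[:,0]-s*X[:,1], q[1]+s*X[:,0]+c*X[:,1], X[:,2]]
def warp(c,im,q,z,x0=-.12,x1=.12,y0=-.45,y1=.45):
    # rail plane at height z, 1 mm/px, columns: y from y1 down, rows: x from x1 down
    Y,X=np.meshgrid(np.arange(y1,y0,-.001),np.arange(x1,x0,-.001))
    m=proj(c,r2w(q,np.c_[X.ravel(),Y.ravel(),np.full(X.size,z)])).reshape(*X.shape,2).astype(np.float32)
    return cv2.remap(im,m[...,0],m[...,1],cv2.INTER_CUBIC)
E
cat > fit.py <<'E'
from h import *
from scipy.optimize import least_squares
T=lambda u,v:(120+u/2.4,130+v/2.4); S=lambda u,v:(160+u/2,210+v/2)
# (cam, pixel, fn(params)->rail pt)   params: x,y,yaw,e(rail end offset),yc,yd
f=lambda *a:(lambda p:a)
obs=[("top",T(461,248),f(-.125,-.04,.205),"plg"),("scene",S(331,70),f(-.125,-.04,.205),"plg"),
("top",T(311,120),f(.075,.14,.12),"ball"),("scene",S(514,214),f(.075,.14,.12),"ball"),
("scene",S(778,168),lambda p:(.065,p[3]+.51,.004),"railRF"),("scene",S(40,342),lambda p:(.065,p[3]-.51,.004),"railLF"),
("top",T(22,175),lambda p:(.065,p[3]+.51,.004),"railRF"),("top",T(23,264),lambda p:(-.065,p[3]+.51,.004),"railRN"),
("top",T(179,139),lambda p:(.045,p[4],.185),"plF"),("top",T(182,207),lambda p:(-.045,p[4],.185),"plN"),
("scene",S(612,81),lambda p:(-.045,p[4],.185),"plN"),("scene",S(638,140),lambda p:(.045,p[4],.185),"plF"),
("top",T(277,168),lambda p:(0,p[4]-.12,.169),"mouth"),("scene",S(531,134),lambda p:(0,p[4]-.12,.169),"mouth"),
("top",T(593,136),lambda p:(0,p[5],.19),"spout"),("scene",S(213,188),lambda p:(0,p[5],.19),"spout")]
def res(p): return np.array([proj(c,r2w(p[:3],fn(p)))[0]-np.array(u) for c,u,fn,n in obs])
r=least_squares(lambda p:res(p).ravel(),[.58,-.07,0,0,.3,-.23],loss="soft_l1",x_scale=.01)
print(np.round(r.x,4)); np.save("q.npy",r.x)
for o,e in zip(obs,res(r.x)): print(o[0],o[3],np.round(e,1))
q=r.x[:3]
print("push0",r2w(q,(0,r.x[4],.15)),"gate",r2w(q,(0,.14,.15)),"brake",r2w(q,(-.125,-.04,.205)),"spout",r2w(q,(0,r.x[5],.19)))
ws=[]
for c in("top","scene"):
    im=cv2.imread(f"pics/{c}0.png"); w=warp(c,im,q,.177)
    cv2.circle(w,(int(450-1000*r.x[5]),120),4,(0,255,0),1); cv2.line(w,(int(450-1000*r.x[4]),75),(int(450-1000*r.x[4]),165),(0,255,0),1)
    cv2.rectangle(w,(int(450-1000*(r.x[4]-.082)),82),(int(450-1000*(r.x[4]-.158)),158),(0,255,0),1); ws.append(w)
cv2.imwrite("pics/w0.png",cv2.resize(np.vstack(ws),(800,427)))
E
python3 fit.py
```

```text
[ 0.5757 -0.0617  0.0544  0.0554  0.2972 -0.2103]
top plg [-1.  -0.7]
scene plg [-0.5 -1.8]
top ball [-0.2 -1.2]
scene ball [-0.8 -1.5]
scene railRF [-0.1  1.2]
scene railLF [-0.3  0.4]
top railRF [-0.6 -0.9]
top railRN [-0.5  0.2]
top plF [-1.1 -1.6]
top plN [-1.3 -0.2]
scene plN [-2.1 -2.7]
scene plF [ 0.2 -0.8]
top mouth [ 0.2 -0.7]
scene mouth [-1.6 -0.7]
top spout [-0.9  0.5]
scene spout [-0.4  2.8]
push0 [[0.55958829 0.23505464 0.15      ]] gate [[0.56812722 0.07810439 0.15      ]] brake [[ 0.45309032 -0.10842044  0.205     ]] spout [[ 0.58715846 -0.27169996  0.19      ]]
```

View pics/w0.png

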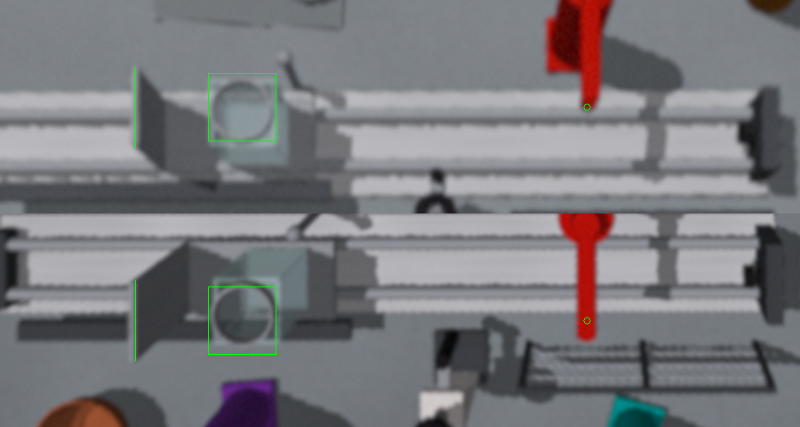

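Checking the fit: plate line at rail y = 0.297, mouth box and spout circle (587,107) agree within about 3 mm. Target carriage y is about -0.09. First move: travel high towards the spot behind the plate, shutting the gripper and turning the tool so its x axis lies along the rail.

Call:
apply_moves(rows=[[[15,-15,-35],-6],[[35,-35,-80],-14],[[70,-70,-103],-22],[[414,-423,-103],-79.6],[[414,-423,-103],-79.6],[[414,-423,-103],-79.6],[[414,-423,-103],-79.6],[[414,-423,-103],-79.6],[[414,-423,-103],-79.6],[[414,-423,-103],-79.6],[[414,-423,-103],-79.6],[[414,-423,-103],-79.6],[[609,-780,-103],-79.6],[[609,-780,-103],-79.6],[[609,-780,-103],-79.6],[[609,-780,-103],-79.6],[[609,-780,-103],-79.6],[[609,-780,-103],-79.6],[[609,-780,-103],-79.6],[[609,-780,-103],-79.6]], grip=1)

```text
t: 3.2
ee_pos: [0.5407, 0.2424, 0.3297]
tool_rot: [0.688, 0.726, 0.0, 0.0]
ft_force: [1.0, -0.3, 0.5]
finger_gap: 0.005
grasp_force: 0.0
```

Call:
apply_moves(rows=[[[0,0,0],0],[[0,0,0],0],[[0,0,0],0]])

```text
t: 3.5
ee_pos: [0.5404, 0.2395, 0.3295]
tool_rot: [0.688, 0.726, -0.0, 0.0]
ft_force: [0.6, 0.1, 0.3]
finger_gap: -0.001
grasp_force: 0.0
```

Call:
apply_moves(rows=[[[25,10,0],0],[[50,19,0],0],[[50,19,45],0],[[50,19,90],0],[[50,19,135],0],[[50,19,175],0],[[50,19,197],0],[[50,19,197],0],[[50,19,197],0]])

```text
t: 4.4
ee_pos: [0.5572, 0.2905, 0.1337]
tool_rot: [0.688, 0.725, 0.0, 0.0]
ft_force: [0.5, 1.3, 0.6]
finger_gap: 0.007
grasp_force: 0.0
```

```bash
cat > track.py <<'E'
from h import *
import sys
p=np.load("q.npy"); q=p[:3]
def tmpl(c,z,ya,yb,xa,xb):
    w=warp(c,cv2.imread(f"pics/{c}0.png"),q,z)
    return w[int(120-1000*xb):int(120-1000*xa),int(450-1000*(p[4]+yb)):int(450-1000*(p[4]+ya))]
SP={("top","plate"):(.185,-.035,.012,-.055,.055),("top","mouth"):(.169,-.172,-.068,-.05,.05),
    ("scene","plate"):(.185,-.035,.012,-.055,.055),("scene","mouth"):(.169,-.172,-.068,-.05,.05)}
def track(tag=None,cs=("top","scene")):
    out=[]
    for c in cs:
        t=manip.get_obs()["t"]; im=cams.snapshot(c)[:,:,::-1].copy()
        if tag: cv2.imwrite(f"pics/{c}_{tag}.png",im)
        for (cc,n),(z,ya,yb,xa,xb) in SP.items():
            if cc!=c: continue
            T=tmpl(c,z,ya,yb,xa,xb); w=warp(c,im,q,z); r0=int(120-1000*xb)
            m=cv2.matchTemplate(w[r0-3:r0+T.shape[0]+3],T,cv2.TM_CCOEFF_NORMED)
            _,v,_,(i,_)=cv2.minMaxLoc(m); out.append((round(t,2),c,n,round((450-i)/1000-yb,4),round(v,2)))
    return out
if __name__=="__main__":
    for o in track(sys.argv[1] if len(sys.argv)>1 else None): print(*o)
    s=manip.get_obs(); d=s["ee_pos"][:2]-q[:2]; c,n=np.cos(q[2]),np.sin(q[2])
    print("tcp rail",np.round([c*d[0]+n*d[1],-n*d[0]+c*d[1],s["ee_pos"][2]],4),"f",np.round(s["ft_force"],1),"t",s["t"])
E
python3 track.py a
```

```text
4.4 top plate -0.378 0.72
4.4 top mouth 0.297 0.66
4.45 scene plate 0.299 0.93
4.45 scene mouth 0.298 0.72
tcp rail [0.0012 0.3539 0.1349] f [-0.2  0.2  0.3] t 4.5
```

Call:
apply_moves(rows=[[[-15,0,0],0],[[-30,0,0],0],[[-37,0,0],0],[[-42,0,0],0],[[-47,0,0],0],[[-54,0,0],0],[[-63,0,0],0],[[-74,0,0],0],[[-87,0,0],0],[[-102,0,0],0],[[-118,0,0],0],[[-134,0,0],0],[[-150,0,0],0],[[-166,0,0],0],[[-165,0,-5],0],[[-155,0,-48],0],[[-160,0,-95],0],[[-200,-22,-122],0],[[-245,-42,-127],0],[[-288,-66,-127],0]])

```text
t: 6.5
ee_pos: [0.5073, 0.0019, 0.2616]
tool_rot: [0.687, 0.727, 0.001, 0.001]
ft_force: [0.7, -0.5, -0.0]
finger_gap: 0.002
grasp_force: 0.0
```

Run:
```python
from track import *
for o in track("b",("scene",)): print(*o)
s=manip.get_obs(); d=s["ee_pos"][:2]-q[:2]; c,n=np.cos(q[2]),np.sin(q[2])
print("tcp rail",np.round([c*d[0]+n*d[1],-n*d[0]+c*d[1],s["ee_pos"][2]],4),s["t"])
```

```text
6.5 scene plate 0.083 0.97
6.5 scene mouth 0.131 0.66
tcp rail [-0.0691  0.0575  0.2601] 6.55
```

Call:
apply_moves(rows=[[[-43,-24,0],0],[[-86,-48,3],0],[[-105,-59,25],0],[[-105,-59,44],0]])

```text
t: 6.95
ee_pos: [0.4523, -0.1094, 0.2154]
tool_rot: [0.69, 0.724, -0.001, 0.001]
ft_force: [0.5, 0.1, -0.3]
finger_gap: 0.005
grasp_force: 0.0
```

```bash
cat > now.py <<'E'
from track import *
import sys
for o in track(sys.argv[1],("scene",)): print(*o)
s=manip.get_obs(); d=s["ee_pos"][:2]-q[:2]; c,n=np.cos(q[2]),np.sin(q[2])
print("tcp rail",np.round([c*d[0]+n*d[1],-n*d[0]+c*d[1],s["ee_pos"][2]],4),s["t"],np.round(s["ft_force"],1))
E
python3 now.py c
```

```text
6.95 scene plate 0.023 0.95
6.95 scene mouth 0.066 0.43
tcp rail [-0.1265 -0.039   0.2128] 7.0 [-1.6 -0.  -2.7]
```

Call:
apply_moves(rows=[[[0,0,20],0],[[0,0,21],0]])

```text
t: 7.2
ee_pos: [0.4535, -0.1054, 0.1941]
tool_rot: [0.687, 0.726, -0.0, -0.001]
ft_force: [-1.7, -0.9, 3.2]
finger_gap: 0.002
grasp_force: 1.7
```

```bash
python3 now.py d
```

```text
7.2 scene plate -0.006 0.93
7.2 scene mouth 0.188 0.42
tcp rail [-0.1244 -0.0369  0.1948] 7.25 [-1.1 -0.2  3. ]
```

Call:
apply_moves(rows=[[[0,0,-8],0],[[0,0,-8],0],[[0,0,-8],0]])

```text
t: 7.55
ee_pos: [0.4544, -0.1058, 0.2038]
tool_rot: [0.688, 0.726, 0.001, 0.001]
ft_force: [0.4, -0.2, 0.9]
finger_gap: 0.006
grasp_force: 0.4
```

```bash
python3 now.py e
```

```text
7.55 scene plate -0.036 0.7
7.55 scene mouth 0.007 0.45
tcp rail [-0.1238 -0.0376  0.2034] 7.6 [1.2 0.6 0.7]
```

Call:
apply_moves(rows=[[[0,0,0],0],[[0,0,0],0]])

```text
t: 7.8
ee_pos: [0.4537, -0.1061, 0.2028]
tool_rot: [0.688, 0.726, 0.0, 0.0]
ft_force: [0.1, -0.1, -0.3]
finger_gap: 0.007
grasp_force: 0.5
```

```bash
python3 now.py f
python3 - <<'E'
import cv2
cv2.imwrite("pics/f_crop.png",cv2.resize(cv2.imread("pics/scene_f.png")[200:400,160:560],None,fx=2,fy=2))
E
```

```text
7.8 scene plate -0.055 0.64
7.8 scene mouth -0.011 0.48
tcp rail [-0.1243 -0.0378  0.2027] 7.85 [0.6 1.1 1.6]
```

View pics/f_crop.png

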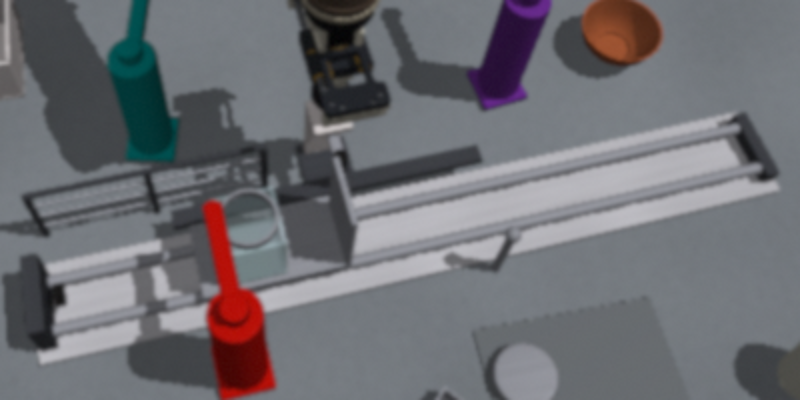

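The crop shows the plate top edge from (326,270) to (336,308), the canister ring at (284,308) and the spout tip at (266,302). The carriage is still about 35 mm short.

Run:
```python
from h import *
p=np.load("q.npy")
for y in (-.045,-.05,-.055,-.06,-.065): print(y,proj("scene",r2w(p[:3],[(-.045,y,.185),(.045,y,.185),(0,y-.12,.169),(0,p[5],.19)])).round(1).tolist())
```

```text
-0.045 [[331.1, 275.9], [341.3, 310.0], [286.0, 306.3], [266.1, 306.8]]
-0.05 [[329.1, 276.3], [339.2, 310.5], [283.8, 306.8], [266.1, 306.8]]
-0.055 [[327.1, 276.8], [337.1, 311.0], [281.7, 307.2], [266.1, 306.8]]
-0.06 [[325.0, 277.2], [335.0, 311.4], [279.6, 307.7], [266.1, 306.8]]
-0.065 [[323.0, 277.6], [332.9, 311.9], [277.5, 308.2], [266.1, 306.8]]
```

Call:
apply_moves(rows=[[[0,0,0],0],[[0,0,4],0],[[0,0,4],0]])

```text
t: 8.15
ee_pos: [0.4535, -0.1062, 0.1983]
tool_rot: [0.688, 0.726, -0.0, -0.0]
ft_force: [0.4, -0.4, 2.5]
finger_gap: 0.007
grasp_force: 1.2
```

```bash
python3 now.py g
```

```text
8.15 scene plate -0.079 0.7
8.15 scene mouth -0.027 0.49
tcp rail [-0.1244 -0.0378  0.1985] 8.2 [-0.  -0.3  2.4]
```

Call:
apply_moves(rows=[[[0,0,6],0]])

```text
t: 8.3
ee_pos: [0.4538, -0.1062, 0.1929]
tool_rot: [0.688, 0.726, 0.0, 0.0]
ft_force: [-0.1, -0.2, 4.1]
finger_gap: 0.006
grasp_force: 2.0
```

```bash
python3 now.py i
python3 - <<'E'
import cv2
cv2.imwrite("pics/i_crop.png",cv2.resize(cv2.imread("pics/scene_i.png")[230:380,200:400],None,fx=4,fy=4,interpolation=cv2.INTER_CUBIC))
E
```

```text
8.3 scene plate -0.085 0.68
8.3 scene mouth -0.028 0.46
tcp rail [-0.1244 -0.0378  0.1919] 8.35 [2.5 0.2 3.2]
```

View pics/i_crop.png

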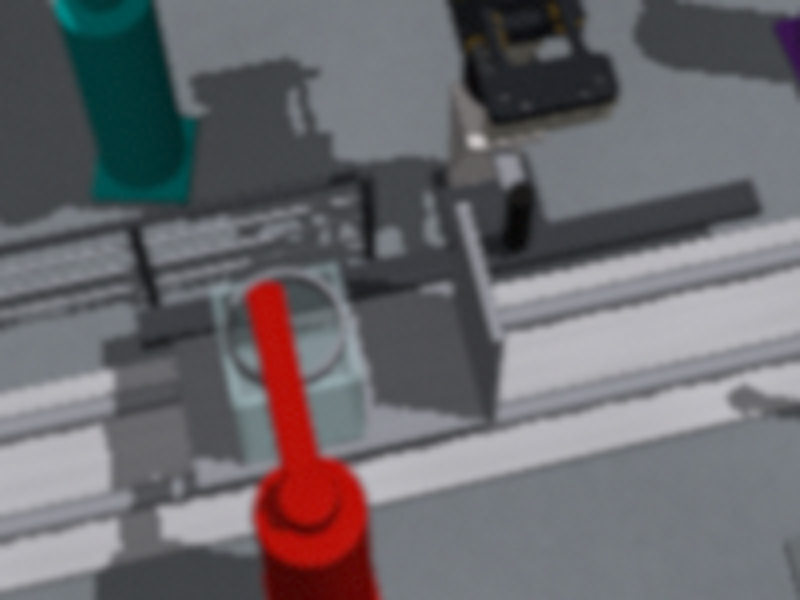

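Call:
apply_moves(rows=[[[0,0,-35],0],[[0,0,-13],0]])

```text
t: 8.55
ee_pos: [0.457, -0.1061, 0.2099]
tool_rot: [0.688, 0.726, 0.002, 0.003]
ft_force: [1.6, 0.9, -0.9]
finger_gap: 0.004
grasp_force: 0.0
```

Run:
```python
from track import *
for o in track("j",("scene",)): print(*o)
for o in track("j",("top",)): print(*o)
a=cv2.imread("pics/scene_j.png")[260:350,240:340]; b=cv2.imread("pics/top_j.png")[150:240,300:400]
cv2.imwrite("pics/j_crop.png",np.hstack([cv2.resize(x,(400,360),interpolation=cv2.INTER_CUBIC) for x in (a,b)]))
```

```text
8.55 scene plate -0.09 0.67
8.55 scene mouth -0.028 0.46
8.6 top plate 0.054 0.83
8.6 top mouth -0.045 0.31
```

View pics/j_crop.png

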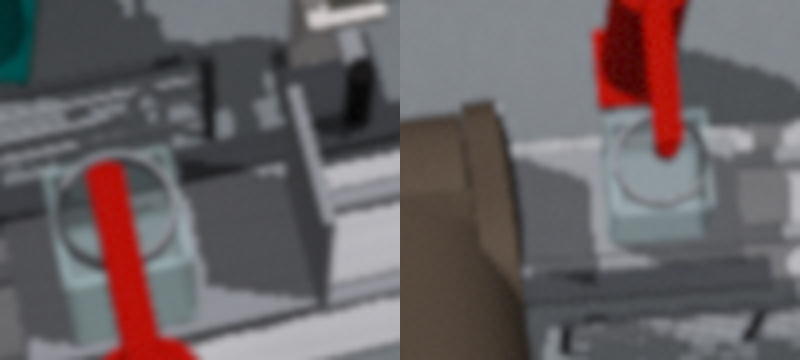

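The left half (scene) has the ring at (270,313) and the spout tip at (266,302). The right half (top) has the ring at (365,191) and the spout tip at (367,187.5). The carriage is creeping with a few mm to go, so I'm computing exactly how much.

Run:
```python
from h import *
p=np.load("q.npy"); q=p[:3]
from scipy.optimize import brentq
def yof(c,col,z,x=0): return brentq(lambda y:proj(c,r2w(q,(x,y,z)))[0,0]-col,-.5,.5)
for c,cm0,cm,cs,cpl in(("top",120+277/2.4,365,367.25,None),("scene",160+531/2,269.75,266.2,None)):
    print(c,"mouth0",round(yof(c,cm0,.169),4),"mouth",round(yof(c,cm,.169),4),"spout@.19,.21,.23",[round(yof(c,cs,z),4) for z in(.19,.21,.23)])
for n in "top","scene":
    for tag in ("0","_j"):
        im=cv2.imread(f"pics/{n}{tag}.png").astype(int); m=(im[...,2]>120)&(im[...,1]<60)&(im[...,0]<60)
        r=np.where(m)
        sl=slice(180,190) if n=="top" else slice(300,312)
        print(n,tag,[(i,round(np.where(m[i,230:400])[0].mean()+230,1),m[i,230:400].sum()) for i in range(sl.start,sl.stop,2) if m[i,230:400].any()])
```

```text
top mouth0 0.1777 mouth -0.2083 spout@.19,.21,.23 [-0.2134, -0.2118, -0.2102]
scene mouth0 0.1813 mouth -0.2033 spout@.19,.21,.23 [-0.2102, -0.2088, -0.2073]
top 0 [(180, np.float64(366.5), np.int64(6)), (182, np.float64(366.5), np.int64(6)), (184, np.float64(366.5), np.int64(6)), (186, np.float64(366.5), np.int64(4)), (188, np.float64(366.5), np.int64(2))]
top _j [(180, np.float64(366.0), np.int64(7)), (182, np.float64(367.0), np.int64(7)), (184, np.float64(366.5), np.int64(6)), (186, np.float64(366.5), np.int64(6)), (188, np.float64(366.0), np.int64(3))]
scene 0 [(302, np.float64(266.0), np.int64(7)), (304, np.float64(266.0), np.int64(9)), (306, np.float64(266.0), np.int64(9)), (308, np.float64(267.0), np.int64(9)), (310, np.float64(267.0), np.int64(9))]
scene _j [(300, np.float64(267.5), np.int64(2)), (302, np.float64(266.0), np.int64(9)), (304, np.float64(266.0), np.int64(11)), (306, np.float64(266.5), np.int64(10)), (308, np.float64(266.5), np.int64(10)), (310, np.float64(267.0), np.int64(9))]
```

Call:
apply_moves(rows=[[[0,0,0],0],[[0,0,10],0],[[0,0,16],0],[[0,0,16],0],[[0,0,16],0]])

```text
t: 9.15
ee_pos: [0.4538, -0.1062, 0.1898]
tool_rot: [0.688, 0.726, 0.0, 0.0]
ft_force: [0.3, 0.6, 4.8]
finger_gap: 0.002
grasp_force: 2.3
```

Run:
```python
from track import *
for o in track("k",("scene","top")): print(*o)
a=cv2.imread("pics/scene_k.png")[260:350,240:340]; b=cv2.imread("pics/top_k.png")[150:240,300:400]
cv2.imwrite("pics/k_crop.png",np.hstack([cv2.resize(x,(400,360),interpolation=cv2.INTER_CUBIC) for x in (a,b)]))
```

```text
9.15 scene plate -0.096 0.67
9.15 scene mouth -0.184 0.41
9.2 top plate 0.053 0.87
9.2 top mouth -0.19 0.31
```

View pics/k_crop.png

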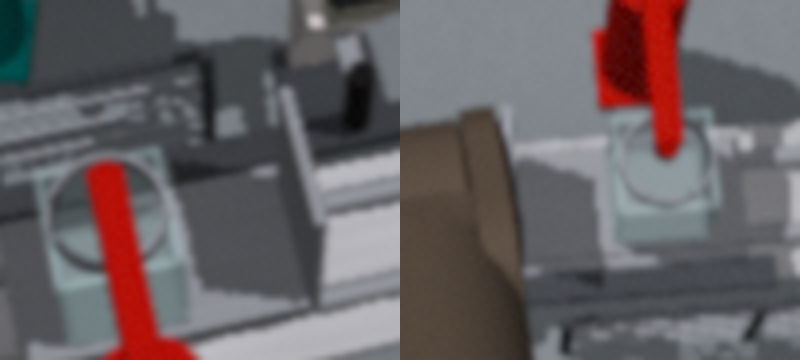

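Ring centre and spout line up within about 2 mm in both views: scene (267,313) against (266,302), and top (366,190) against (366.5,187.5). Now I lift straight off the brake.

Call:
apply_moves(rows=[[[0,0,0],0],[[0,0,0],0],[[0,0,-10],0],[[0,0,-25],0],[[0,0,-60],0],[[0,0,-100],0],[[0,0,-110],0],[[0,0,-110],0],[[0,0,-110],0],[[0,0,-110],0]])

```text
t: 10.25
ee_pos: [0.4526, -0.1062, 0.2982]
tool_rot: [0.688, 0.726, -0.001, -0.001]
ft_force: [0.8, -0.2, -0.2]
finger_gap: 0.003
grasp_force: 0.0
```

Run:
```python
from track import *
print(track("l",("scene","top")))
print([ (np.round(d["location"],3).tolist(),round(d["p"],2)) for c in("scene","top") for t in("brake_top","bowl") for d in finder.find_in(c,t)[:1]])
for c,s in(("scene",np.s_[280:350,245:345]),("top",np.s_[170:215,345:385])):
    k,l=[cv2.imread(f"pics/{c}_{t}.png")[s].astype(int) for t in "kl"]; print(c,"mean diff",abs(k-l).mean().round(2), cv2.phaseCorrelate(k.mean(2),l.mean(2)))
o=manip.get_obs(); print(o["t"],o["ee_pos"],o["ft_force"])
```

```text
[(10.25, 'scene', 'plate', -0.095, 0.64), (10.25, 'scene', 'mouth', -0.031, 0.46), (10.3, 'top', 'plate', 0.068, 0.74), (10.3, 'top', 'mouth', -0.19, 0.31)]
[([0.472, -0.106, 0.201], 0.95), ([0.322, 0.378, 0.026], 0.63), ([0.553, -0.252, 0.056], 0.67), ([0.693, -0.264, 0.215], 0.64)]
scene mean diff 3.56 ((0.012287418387352034, -0.047209664022325626), 0.9076365276853386)
top mean diff 1.06 ((-0.04532711935358691, 0.5290612033173723), 0.9953306801857619)
10.55 [ 0.45341641 -0.10614933  0.29922873] [ 0.93186059 -0.30615057  0.86558797]
```

The carriage hasn't moved since the release, the brake plunger is up again, and the bowl is where it was. Handing in.

```bash
python3 -c "
from cell import manip
print(manip.finish_job())"
```

```text
the job is handed in; nothing more can be done
None
```

The job is handed in: I let go of the carriage at about y = 0.17, before the gate, and slowed it with the brake alone; it rests with the canister mouth within about 2 mm of the spout by my camera measurements, clear of the end stop, the brake plunger up and the bowl untouched (no verdict was returned).

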